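Tip the splint tray over the rack's sill and push it home

TASK

Put the tray of bamboo splints away in the bench rack: lift only its leading edge onto the raised sill while the trailing edge stays on the table, let go, then push it from behind over the sill until it drops flat behind it. Press it snugly home against the stop block with a light, steady push, felt for and held for a moment; never ram the sill or the stop. Keep both splint bundles in the tray and leave everything else on the bench where it is.

Things in the scene. Friction and masses are not known exactly. Their poses are not given: they have to be found in the camera images.
- tray: Open plywood tray before the rack, 170 mm long (x), 130 mm wide (y), 0.4 to 0.6 kg, with two bundles of splints in it. Origin: centre of its underside; +x to its leading end. Floor 6 mm, side walls 8 mm thick and 45 mm high, end walls 8 mm thick with a round rail along the top. The bundles' tops lie 20 mm above it. It balances within 10 mm of its middle.
- tray_front (a point): Middle of the tray's leading lower edge (85 mm ahead of its origin, underside).
- tray_rear (a point): Middle of the tray's trailing lower edge (85 mm behind its origin, underside).
- rail_front (a point): Middle of the axis of the round wooden rail on the tray's leading end wall: 14 mm thick, 130 mm long along y, axis 46 mm above the underside and 81 mm ahead of the tray's middle (it overhangs the end wall by 3 mm). Can be gripped from above.
- rail_rear (a point): The same of the like rail on the trailing end, 81 mm behind the tray's middle. Once the middle is past the sill the tray rocks over, nose down, by itself, unless friction on whatever pushes this rail holds the trailing end down and jams it on the sill: then ease off a little.
- rack: Bench rack with one bay, fixed. Origin: on the table under the middle of the sill's outer face; +x points into the bay, y across. Bay floor 5 mm above the table. Side guides 140 mm apart, tops 50 mm high, run from 45 to 260 mm inwards, flared from 20 mm. A shelf roofs the bay from 85 mm inwards, underside 110 mm, its load up to 150 mm above the table; before that it is open above.
- sill: Raised wooden sill across the bay's mouth, 12 mm thick (rack x 0 to 12 mm), 190 mm wide, top 14 mm above the table and 9 mm above the bay's floor. Origin: centre of its underside. More than 25 N between tray and sill counts as ramming.
- stop: Adjustable, rigid stop block on the bay's floor under the roof, 110 mm wide, 28 mm high, set so that 3 to 9 mm of play remain between sill, tray and stop. Origin: middle of the lower edge of the face that meets the tray's leading end; axes as the rack's. A light push is 3 to 15 N on the block for half a second or more.
- bundle_a: Bound bundle of splints lying in the tray, 110 x 40 x 14 mm, 60 g; origin at the centre of its underside.
- bundle_b: The other bundle in the tray, same size; origin at the centre of its underside.
- spare_bundle: Bystander: a like bundle lying on the table; origin at the centre of its underside.
- glue_bottle: Bystander: white squat bottle, 48 mm thick, 130 mm high, standing near the sill; origin at the centre of its underside.
- mallet: Bystander: wooden mallet lying on the table, 200 mm long, x along its handle; head (at x 37 to 93 mm) 90 mm wide and 56 mm high, handle back to x -105 mm.
- split_knife: Bystander: splitting knife lying on the table, 265 mm long along its x, 45 mm wide, 20 mm high; origin under its middle.
- culm_pot: Bystander: pot of brushes cut from a bamboo stem, 72 mm thick, 95 mm high, brushes to 190 mm; origin under its middle.
- basket: Bystander: small woven basket, 150 mm wide, 60 mm high; origin under its middle.
- steel_rule: Bystander: steel rule, 300 x 28 x 4 mm, long along x; origin under its middle.
There are look-alikes about, which are no part of the job. Leave any pink look-alike of the tray alone.

How it is judged:
By the outcome, as a careful person would: the job done as asked, in the order asked, and still so for the second after the job is handed in, with the robot touching nothing.
It also fails if it takes over 70 s, if anything falls off the work surface, if the arm or the gripper's body presses on something with over 40 N, if the wrist force passes 120 N, or if a joint passes its speed limit or range.

ROBOT

A 6-joint arm with a two-finger parallel gripper is mounted at the origin on the work surface. World frame = base frame: x ahead of the robot, y to its left, z up, the work surface at z = 0. Lengths are in m, angles in degrees, forces in N, time in s.
With the tool pointing down it reaches from about 0.35 to 0.875 m from the base axis. Payload 4.2 kg.
Tool frame: the origin (TCP) lies midway between the tips of the shut fingers; the grasp point (between the pads) lies 19 mm behind it; z points along the fingers, y is the direction in which the jaws open and shut (so a half turn about z gives the same grasp; the last joint's range is limited). The gripper opens to 87 mm and grips with 3 to 60 N. Pads are 19 mm wide; open, the fingers measure 117 mm over their backs; the gripper's body (75 mm by 190 mm) begins 51 mm behind the grasp point.
Start: joints at [86.265, 22.042, 0.453, 0, -68.411, -14.817], TCP at [0.199, 0.593, 0.223] pointing down, gripper open.
Joint ranges: [-179.83, 179.83], [-69.29, 118.12], [-61.27, 80.66], [-181.25, 117.63], [-171.15, -9.14], [-177.46, 177.46]. Speed limits (degrees/s): [159.86, 159.86, 180, 180, 180, 180].

INTERFACE

Orientations are given as a 3x3 rotation matrix whose columns are the frame's x, y, z axes.
In Python, from station import r gives the robot as it stands.
- The arm moves only by the tool play_rows, never from a script. Its argument "commands" is a list that holds one entry, the list of rows, each a list of 7 numbers: the shift along the world's x, y, z in m, then the turn, a rotation vector about the world's x, y, z in rad, then the closure, from 0 (fully open) to 1 (shut). A call has 1 to 5 rows; each row is the pose to reach, as a shift and turn from the pose commanded when the call began; what a row does not reach only later rows make up. A row lasts 1/10 s, in which the tool goes at most 50 mm and 8.59 degrees, less where a joint would pass 70% of its speed; a pose out of reach is approached as far as the arm can. A call with a gripper value outside its range is refused whole. The fingers move at their own pace and stop on an object; the grip force is fixed at half the most. Time passes only in rows, so rows that repeat a pose let the fingers close. It gives the time, the measured TCP pose, the force and the opening at its end, in the units of the state.
- r.sense(): the state, without advancing time (a new reading comes with each control period).
- r.capture(name): name is "side" or "top" or "wrist"; returns a dict with "image" (400x640x3 uint8, red, green, blue), "range_z" (400x640 float32, m along the optical axis (not along the pixel's ray), 0 where there is no reading), "intrinsics" (3x3 intrinsics, pixels), "extrinsics" (4x4, takes a point from camera to world coordinates); the wrist camera has in their place "mount" (4x4, takes a point from camera to tool coordinates, whose origin is the TCP and whose axes are the flange's). Camera axes: x right, y up, looking along -z (the intrinsics and any distortion apply to the point x, -y, -z); pixel columns grow to the right and rows downward; lengths in m; the calibration is good to about 2 mm. The wrist camera is an equidistant fisheye: a pixel r from the principal point sees the ray r / f radians off the axis. A picture is of the moment at which its call begins: read the wrist's pose just before it.
- r.finish_job(): hands the job in, once; it reports no verdict.
The state is a dict: "time_s": time; "joints": joint angles; "joint_velocities": joint speeds; "effort": joint torques, N m; "tcp_pos": TCP position; "ee_rot": TCP orientation; "wrist_force": force on the tool from outside, world axes, zero at the start; "moment": the same for the moment, N m; "gripper_width": opening from 0.0 (shut) to 1.0 (fully open).
Only numpy, scipy, OpenCV 4.12 (cv2) and the standard library are available. Lean on these libraries where they do the work, as an engineer would, in place of code of your own. Each camera call takes 0.05 s, during which the arm holds its last target. There are 200 camera calls.

## Working session

There is one attempt and no reset: what is moved stays moved. The work goes in short steps, Python scripts to look and compute and a tool call to move; the robot and the scene stay as the last step left them, time stands still between calls to the robot, and variables do not carry over. Pictures are saved under pics/ and viewed, about 8 in all and at most 12, crops included, and the job is handed in when it is done.

Besides the shell and the picture viewer there is one more tool, called after "Request:" as a command line: name --argument value ..., lists and objects as JSON in quotes. play_rows: Moves the arm, as the interface text tells. Its arguments: {"type":"object","properties":{"commands":{"type":"array","items":{"type":"array","items":{"type":"array","items":{"type":"number"}}}}},"required":["commands"]}

```bash
ls; mkdir -p pics
python3 - <<'E'
from station import r
import cv2, numpy as np
s=r.sense(); print({k:np.round(v,3).tolist() for k,v in s.items()})
for n in ("top","side"):
    c=r.capture(n); np.savez(f"pics/{n}0.npz",**c)
    cv2.imwrite(f"pics/{n}0.png",c["image"][:,:,::-1])
    print(n,c["intrinsics"].round(2).tolist(),c["extrinsics"].round(3).tolist(),[k for k in c])
E
```

```text
pics
{'time_s': 0.0, 'joints': [86.265, 22.091, 0.379, -0.029, -68.412, -14.814], 'joint_velocities': [-0.068, -0.042, 0.095, -0.098, 0.022, -0.033], 'effort': [0.001, -39.066, 18.741, 4.22, 0.011, -0.0], 'tcp_pos': [0.199, 0.592, 0.221], 'ee_rot': [[0.948, -0.318, -0.001], [-0.318, -0.948, -0.002], [0.0, 0.002, -1.0]], 'wrist_force': [0.763, 0.693, 0.102], 'moment': [0.021, 0.029, -0.028], 'gripper_width': 0.999}
top [[406.28, 0.0, 318.23], [0.0, 406.28, 191.82], [0.0, 0.0, 1.0]] [[-0.028, 0.984, -0.178, 0.352], [-0.999, -0.032, -0.017, -0.022], [-0.022, 0.178, 0.984, 1.191], [0.0, 0.0, 0.0, 1.0]] ['image', 'range_z', 'intrinsics', 'extrinsics']
side [[465.37, 0.0, 319.85], [0.0, 465.37, 201.1], [0.0, 0.0, 1.0]] [[0.984, 0.128, -0.127, 0.365], [-0.179, 0.633, -0.753, -1.047], [-0.016, 0.764, 0.645, 0.955], [0.0, 0.0, 0.0, 1.0]] ['image', 'range_z', 'intrinsics', 'extrinsics']
```

View pics/top0.png

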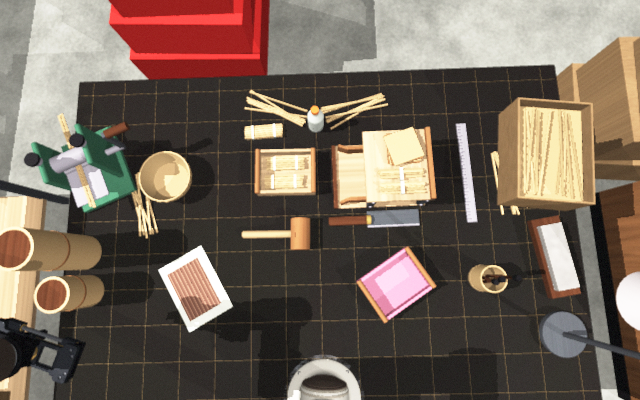

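View pics/side0.png

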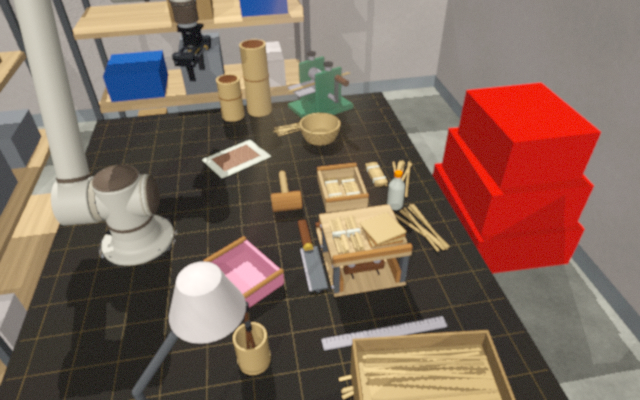

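```bash
cat > h.py <<'E'
import numpy as np, cv2
def load(n): return dict(np.load(f"pics/{n}.npz"))
def cloud(c):
    K=c["intrinsics"]; z=c["range_z"]; v,u=np.mgrid[:z.shape[0],:z.shape[1]]
    p=np.stack([(u-K[0,2])/K[0,0]*z,-(v-K[1,2])/K[1,1]*z,-z,np.ones_like(z)],-1)
    return (p@c["extrinsics"].T)[...,:3]
def onplane(c,uv,h):
    K,E=c["intrinsics"],c["extrinsics"]; uv=np.atleast_2d(uv).astype(float)
    d=np.c_[(uv[:,0]-K[0,2])/K[0,0],-(uv[:,1]-K[1,2])/K[1,1],-np.ones(len(uv))]@E[:3,:3].T
    o=E[:3,3]; return o+d*((h-o[2])/d[:,2])[:,None]
E
python3 - <<'E'
from h import *
t=load("top0"); P=cloud(t); im=t["image"]
np.set_printoptions(precision=3,suppress=True,linewidth=200)
print("row172 (u,y,z):"); 
for u in range(246,376,2): print(u,P[172,u].round(3).tolist(),im[172,u].tolist(), end=" ; ")
print("\ncol 285"); 
for v in range(140,204,2): print(v,P[v,285].round(3).tolist(),end=" ; ")
a=cv2.resize(im[85:245,230:445,::-1],None,fx=3.7,fy=3.7,interpolation=cv2.INTER_CUBIC)
cv2.imwrite("pics/crop1.png",a)
E
```

```text
row172 (u,y,z):
246 [0.636, 0.214, -0.002] [49, 45, 44] ; 248 [0.635, 0.208, 0.001] [43, 41, 38] ; 250 [0.635, 0.202, -0.0] [65, 56, 46] ; 252 [0.636, 0.196, -0.003] [47, 45, 42] ; 254 [0.634, 0.19, 0.001] [106, 72, 52] ; 256 [0.622, 0.175, 0.052] [247, 192, 126] ; 258 [0.622, 0.169, 0.052] [210, 145, 93] ; 260 [0.629, 0.168, 0.023] [149, 121, 87] ; 262 [0.633, 0.165, 0.004] [222, 185, 140] ; 264 [0.632, 0.158, 0.007] [223, 188, 144] ; 266 [0.632, 0.153, 0.005] [220, 185, 140] ; 268 [0.632, 0.147, 0.006] [209, 173, 132] ; 270 [0.632, 0.141, 0.004] [223, 187, 141] ; 272 [0.631, 0.134, 0.009] [224, 188, 142] ; 274 [0.631, 0.129, 0.006] [241, 214, 164] ; 276 [0.631, 0.123, 0.005] [254, 246, 213] ; 278 [0.631, 0.117, 0.006] [254, 245, 207] ; 280 [0.631, 0.111, 0.005] [254, 245, 208] ; 282 [0.63, 0.104, 0.01] [254, 245, 209] ; 284 [0.629, 0.098, 0.01] [254, 245, 210] ; 286 [0.631, 0.093, 0.004] [253, 243, 203] ; 288 [0.63, 0.086, 0.006] [253, 243, 203] ; 290 [0.631, 0.081, 0.003] [252, 239, 198] ; 292 [0.63, 0.075, 0.004] [253, 240, 198] ; 294 [0.628, 0.068, 0.011] [252, 237, 193] ; 296 [
[... 1958 characters left out ...]
 ; 154 [0.685, 0.095, 0.009] ; 156 [0.677, 0.094, 0.015] ; 158 [0.67, 0.094, 0.019] ; 160 [0.663, 0.093, 0.022] ; 162 [0.658, 0.094, 0.019] ; 164 [0.651, 0.094, 0.023] ; 166 [0.646, 0.094, 0.018] ; 168 [0.639, 0.094, 0.019] ; 170 [0.636, 0.095, 0.006] ; 172 [0.631, 0.096, 0.005] ; 174 [0.623, 0.095, 0.009] ; 176 [0.615, 0.094, 0.021] ; 178 [0.609, 0.094, 0.021] ; 180 [0.604, 0.095, 0.015] ; 182 [0.596, 0.094, 0.022] ; 184 [0.592, 0.095, 0.012] ; 186 [0.585, 0.095, 0.02] ; 188 [0.582, 0.096, 0.005] ; 190 [0.569, 0.093, 0.043] ; 192 [0.561, 0.092, 0.05] ; 194 [0.561, 0.095, 0.017] ; 196 [0.558, 0.097, -0.0] ; 198 [0.553, 0.097, -0.001] ; 200 [0.546, 0.097, 0.003] ; 202 [0.541, 0.097, -0.001] ;
```

View pics/crop1.png

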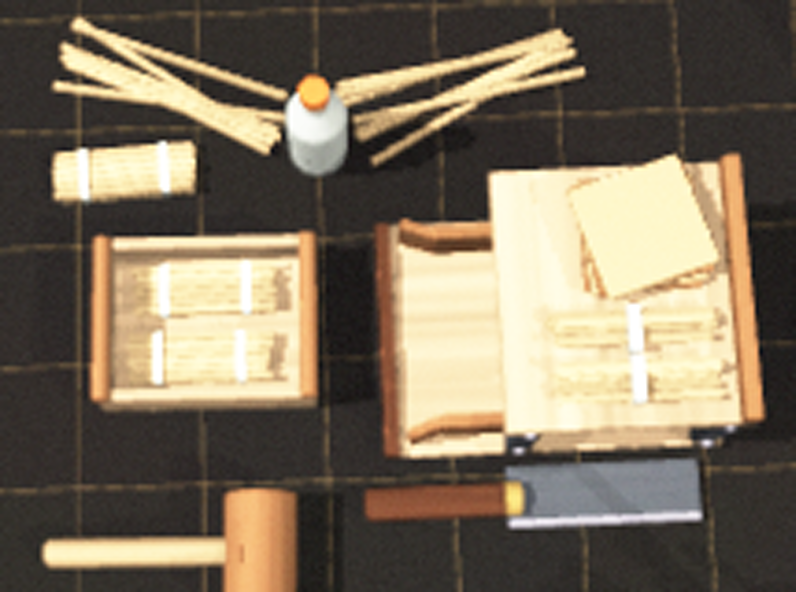

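Run:
```python
from h import *
np.set_printoptions(precision=4,suppress=True,linewidth=200)
t=load("top0"); im=t["image"]
hsv=cv2.cvtColor(im,cv2.COLOR_RGB2HSV)
def comp(box,h,lo,hi,name,minA=25):
    u0,v0,u1,v1=box; S=8
    sub=cv2.resize(hsv[v0:v1,u0:u1],None,fx=S,fy=S,interpolation=cv2.INTER_LINEAR)
    m=cv2.inRange(sub,lo,hi)
    cs,_=cv2.findContours(m,cv2.RETR_EXTERNAL,cv2.CHAIN_APPROX_NONE)
    for c in cs:
        if cv2.contourArea(c)<minA*S*S: continue
        uv=(c[:,0,:]+.5)/S-.5+[u0,v0]; W=onplane(t,uv,h)[:,:2]
        (cx,cy),wh,a=cv2.minAreaRect((W*1000).astype(np.float32))
        b=cv2.boxPoints(((cx,cy),wh,a)); e=b[1]-b[0] if np.linalg.norm(b[1]-b[0])>np.linalg.norm(b[2]-b[1]) else b[2]-b[1]
        if e[0]<0:e=-e
        print(name,"ctr",round(cx,1),round(cy,1),"size",np.round(wh,1),"long axis yaw from x",round(np.degrees(np.arctan2(e[1],e[0])),2))
comp((252,145,264,200),.050,(5,85,120),(18,255,255),"railrear")
comp((308,145,322,200),.050,(5,85,120),(18,255,255),"railfront")
comp((328,140,340,212),.014,(2,100,60),(14,255,255),"sill")
comp((425,120,440,205),.1,(2,85,60),(18,255,255),"shelf end")
P=cloud(t)
g=P[P[...,2]>0.03]; 
for (a,b) in [((330,140),(372,152)),((330,190),(372,210))]:
    s=P[a[1]:b[1],a[0]:b[0]].reshape(-1,3); k=s[(s[:,2]>.035)&(s[:,2]<.065)]; 
    print("guide",len(k)); 
    for y in np.arange(-.06,-.17,-.01):
        q=k[abs(k[:,1]-y)<.005]
        if len(q): print(round(y,3),q[:,0].min().round(3),q[:,0].max().round(3),q[:,2].mean().round(3))
sh=P[115:205,355:430].reshape(-1,3); sh=sh[sh[:,2]>.1]; print("shelf y max",np.percentile(sh[:,1],99),"x",np.percentile(sh[:,0],[1,99]),"z",np.percentile(sh[:,2],[50,99]))
b=P[95:135,300:335].reshape(-1,3); b=b[b[:,2]>.06]; print("bottle",b.mean(0),b.max(0),b.min(0))
```

```text
railrear ctr 624.3 167.7 size [ 28.5 140.1] long axis yaw from x -0.23
railfront ctr 622.6 14.7 size [ 22.4 140.1] long axis yaw from x -1.34
sill ctr 611.1 -51.1 size [193.4  17. ] long axis yaw from x 0.46
shelf end ctr 622.8 -308.0 size [210.5  30. ] long axis yaw from x 0.49
guide 110
-0.06 0.691 0.694 0.049
-0.07 0.688 0.699 0.047
-0.08 0.685 0.695 0.048
-0.09 0.682 0.692 0.048
-0.1 0.683 0.692 0.049
-0.11 0.683 0.692 0.047
-0.12 0.683 0.695 0.049
-0.13 0.683 0.694 0.048
guide 116
-0.07 0.526 0.536 0.048
-0.08 0.529 0.538 0.048
-0.09 0.533 0.541 0.049
-0.1 0.533 0.543 0.048
-0.11 0.534 0.544 0.048
-0.12 0.533 0.544 0.049
-0.13 0.533 0.543 0.049
-0.14 0.519 0.543 0.047
-0.15 0.519 0.52 0.048
shelf y max -0.13096409566797007 x [0.5172 0.7098] z [0.1252 0.1499]
bottle [ 0.7611 -0.0021  0.1181] [0.7957 0.0227 1.1906] [ 0.3522 -0.0236  0.0612]
```

Request:
play_rows --commands '[[[0.028,-0.036,0.02,0,0,0.065,0],[0.056,-0.072,0.04,0,0,0.13,0],[0.084,-0.108,0.06,0,0,0.195,0],[0.112,-0.144,0.08,0,0,0.26,0],[0.14,-0.18,0.1,0,0,0.323,0]]]'

```text
time_s: 0.6
tcp_pos: [0.3394, 0.4107, 0.323]
ee_rot: [[1.0, 0.002, -0.0], [0.002, -1.0, -0.001], [-0.0, 0.001, -1.0]]
wrist_force: [0.7, 0.0, 0.3]
gripper_width: 0.999
```

Request:
play_rows --commands '[[[0.028,-0.036,0.008,0,0,0,0],[0.056,-0.072,0.016,0,0,0,0],[0.084,-0.108,0.024,0,0,0,0],[0.112,-0.144,0.032,0,0,0,0],[0.14,-0.18,0.04,0,0,0,0]]]'

```text
time_s: 1.1
tcp_pos: [0.4794, 0.2308, 0.3627]
ee_rot: [[1.0, -0.001, -0.0], [-0.001, -1.0, -0.0], [-0.0, 0.0, -1.0]]
wrist_force: [1.0, 0.4, 0.2]
gripper_width: 0.998
```

Request:
play_rows --commands '[[[0.028,-0.034,0,0,0,0,0],[0.056,-0.068,0,0,0,0,0],[0.084,-0.102,0,0,0,0,0],[0.112,-0.136,0,0,0,0,0],[0.14,-0.17,0,0,0,0,0]]]'

```text
time_s: 1.6
tcp_pos: [0.6195, 0.0609, 0.362]
ee_rot: [[1.0, -0.001, -0.001], [-0.001, -1.0, -0.0], [-0.001, 0.0, -1.0]]
wrist_force: [0.8, 0.9, -0.3]
gripper_width: 1.001
```

Run:
```python
from station import r
import cv2, numpy as np
np.set_printoptions(precision=4,suppress=True)
s=r.sense(); print(s["time_s"],s["tcp_pos"],s["joints"],s["wrist_force"]);print(np.array(s["ee_rot"]))
c=r.capture("wrist"); c["T"]=np.block([[np.array(s["ee_rot"]),np.array(s["tcp_pos"])[:,None]],[0,0,0,1]]); np.savez("pics/wrist0.npz",**c)
print({k:np.shape(v) for k,v in c.items()}, c["intrinsics"], c["mount"])
cv2.imwrite("pics/wrist0.png",c["image"][:,:,::-1])
```

```text
1.6 [0.6195 0.0609 0.362 ] [ 20.4807  18.6929  15.0011  -0.0178 -86.3598  69.4738] [ 0.7946  0.9329 -0.312 ]
[[ 1.     -0.0008 -0.001 ]
 [-0.0008 -1.     -0.    ]
 [-0.001   0.     -1.    ]]
{'image': (400, 640, 3), 'range_z': (400, 640), 'intrinsics': (3, 3), 'mount': (4, 4), 'T': (4, 4)} [[309.7069   0.     320.6071]
 [  0.     309.7069 198.8016]
 [  0.       0.       1.    ]] [[ 0.0003  0.9573  0.2892  0.0788]
 [ 1.     -0.0001 -0.0005 -0.0011]
 [-0.0005  0.2892 -0.9573 -0.1624]
 [ 0.      0.      0.      1.    ]]
```

View pics/wrist0.png

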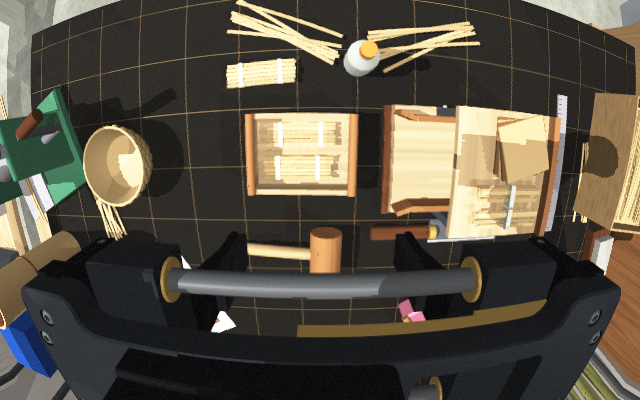

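```bash
cat >> h.py <<'E'
def wray(c,uv):
    K,M=c["intrinsics"],c["T"]@c["mount"]; uv=np.atleast_2d(uv).astype(float)
    x=(uv-K[:2,2])/K[0,0]; th=np.linalg.norm(x,axis=1); k=np.sin(th)/np.maximum(th,1e-9)
    d=np.c_[x[:,0]*k,-x[:,1]*k,-np.cos(th)]@M[:3,:3].T
    return M[:3,3],d
def wplane(c,uv,h):
    o,d=wray(c,uv); return o+d*((h-o[2])/d[:,2])[:,None]
def strip(c,box,h,lo,hi,name,plane=wplane,S=6,vertical=True):
    """centre line of a coloured strip (vertical in the image): per row mid of mask, cast to plane, line fit"""
    u0,v0,u1,v1=box; hsv=cv2.cvtColor(c["image"],cv2.COLOR_RGB2HSV)
    sub=cv2.resize(hsv[v0:v1,u0:u1],None,fx=S,fy=S,interpolation=cv2.INTER_LINEAR)
    m=cv2.morphologyEx(cv2.inRange(sub,lo,hi),cv2.MORPH_OPEN,np.ones((9,9)))
    n,lab,st,_=cv2.connectedComponentsWithStats(m); i=1+st[1:,4].argmax(); m=lab==i
    L,R=[],[]
    rows=np.where(m.any(1))[0]
    for v in rows:
        w=np.where(m[v])[0]; L.append((w[0],v)); R.append((w[-1]+1,v))
    f=lambda q:plane(c,(np.array(q)+[0,.5])/S-.5+[u0,v0],h)[:,:2]*1000
    A,B=f(L),f(R); C=(A+B)/2; k=slice(len(C)//10,-len(C)//10)
    out=[]
    for q in (A,B,C):
        p=np.polyfit(q[k,0],q[k,1],1); out.append(p)
    x=C[:,0]; xm=(x[0]+x[-1])/2
    print(name,"x from %.1f to %.1f mid %.1f"%(x[-1],x[0],xm),"L/R/C y at mid",[round(np.polyval(p,xm),1) for p in out],"yaw",[round(np.degrees(np.arctan(p[0])),2) for p in out])
E
python3 - <<'E'
from h import *
c=load("wrist0"); hsv=cv2.cvtColor(c["image"],cv2.COLOR_RGB2HSV)
for v in (125,153,180):
    print(v,[ (u,hsv[v,u].tolist()) for u in list(range(244,260))])
    print([ (u,hsv[v,u].tolist()) for u in list(range(344,362))]); print([ (u,hsv[v,u].tolist()) for u in list(range(378,398))])
strip(c,(240,105,262,205),.046,(5,90,100),(17,255,255),"rear")
strip(c,(343,105,362,205),.046,(5,90,100),(17,255,255),"front")
strip(c,(376,98,396,218),.014,(0,90,40),(14,255,255),"sill")
E
```

```text
125 [(244, [11, 122, 96]), (245, [15, 142, 234]), (246, [16, 134, 243]), (247, [17, 129, 246]), (248, [16, 135, 241]), (249, [15, 140, 232]), (250, [14, 144, 218]), (251, [14, 150, 189]), (252, [14, 152, 156]), (253, [14, 141, 128]), (254, [16, 102, 132]), (255, [17, 105, 138]), (256, [17, 102, 162]), (257, [17, 97, 214]), (258, [20, 86, 234]), (259, [19, 90, 229])]
[(344, [24, 51, 253]), (345, [24, 52, 253]), (346, [24, 53, 253]), (347, [24, 52, 253]), (348, [22, 75, 246]), (349, [16, 119, 216]), (350, [14, 139, 230]), (351, [16, 137, 240]), (352, [17, 131, 246]), (353, [17, 134, 244]), (354, [16, 135, 240]), (355, [15, 143, 230]), (356, [14, 147, 210]), (357, [13, 150, 168]), (358, [12, 124, 70]), (359, [10, 57, 27]), (360, [0, 17, 30]), (361, [10, 26, 29])]
[(378, [165, 20, 26]), (379, [15, 39, 26]), (380, [25, 40, 38]), (381, [15, 45, 45]), (382, [10, 111, 53]), (383, [7, 138, 74]), (384, [9, 159, 98]), (385, [10, 155, 125]), (386, [10, 167, 124]), (387, [10, 155, 130]), (388, [10, 158, 129]), (389, [9, 154, 131]), (390, [10, 148, 134]), (391, [14, 116, 162]), (392, [17, 102, 190
[... 2348 characters left out ...]
4, 115, 166]), (390, [17, 101, 184]), (391, [17, 100, 189]), (392, [17, 99, 207]), (393, [22, 69, 249]), (394, [22, 70, 249]), (395, [22, 71, 248]), (396, [22, 72, 249]), (397, [22, 72, 249])]
rear x from 559.3 to 692.2 mid 625.8 L/R/C y at mid [np.float64(181.9), np.float64(157.2), np.float64(169.6)] yaw [np.float64(-0.64), np.float64(2.41), np.float64(0.88)]
front x from 557.5 to 690.5 mid 624.0 L/R/C y at mid [np.float64(19.8), np.float64(5.0), np.float64(12.4)] yaw [np.float64(-2.17), np.float64(-0.55), np.float64(-1.36)]
sill x from 516.6 to 707.2 mid 611.9 L/R/C y at mid [np.float64(-40.8), np.float64(-55.9), np.float64(-48.3)] yaw [np.float64(0.69), np.float64(0.59), np.float64(0.64)]
```

Request:
play_rows --commands '[[[0.001,-0.01,-0.044,-0.05,0,-0.002,0.5],[0.002,-0.02,-0.088,-0.1,0,-0.004,0.5],[0.003,-0.03,-0.132,-0.15,0,-0.006,0.5],[0.004,-0.041,-0.176,-0.2,0,-0.008,0.5],[0.005,-0.052,-0.22,-0.25,0,-0.01,0.5]]]'

```text
time_s: 2.15
tcp_pos: [0.6234, 0.0101, 0.1408]
ee_rot: [[1.0, -0.01, -0.001], [-0.01, -0.968, -0.249], [0.001, 0.249, -0.969]]
wrist_force: [0.1, -0.2, -0.3]
gripper_width: 0.629
```

```bash
cat >> h.py <<'E'
def snap(name):
    from station import r
    s=r.sense(); c=r.capture("wrist"); c["T"]=np.block([[np.array(s["ee_rot"]),np.array(s["tcp_pos"])[:,None]],[np.zeros(3),1]])
    np.savez(f"pics/{name}.npz",**c); cv2.imwrite(f"pics/{name}.png",c["image"][:,:,::-1])
    print(s["time_s"],"tcp",np.round(s["tcp_pos"],4),"F",np.round(s["wrist_force"],2),"w",round(s["gripper_width"],3),"z",np.round(np.array(s["ee_rot"])[:,2],3)); return c
E
python3 - <<'E'
from h import *
c=snap("wrist1"); im=c["image"]
hsv=cv2.cvtColor(im,cv2.COLOR_RGB2HSV)
M=np.linalg.inv(c["T"]@c["mount"])
def proj(p):
    q=M[:3,:3]@p+M[:3,3]; x=np.array([q[0],-q[1]]); th=np.arctan2(np.linalg.norm(x),-q[2]); return c["intrinsics"][:2,2]+c["intrinsics"][0,0]*th*x/np.linalg.norm(x)
for n,p in dict(rail=(.624,.0124,.046),rA=(.689,.0117,.046),rB=(.559,.0131,.046),sillL=(.707,-.0425,.014),sillR=(.517,-.0445,.014)).items(): print(n,proj(np.array(p)).round(1))
E
```

```text
2.15 tcp [0.6234 0.0101 0.1408] F [ 0.13 -0.17 -0.32] w 0.629 z [-0.001 -0.249 -0.969]
rail [291.6 200.7]
rA [290.1 124.4]
rB [294. 267.]
sillL [341.  102.7]
sillR [341.3 279.2]
```

View pics/wrist1.png

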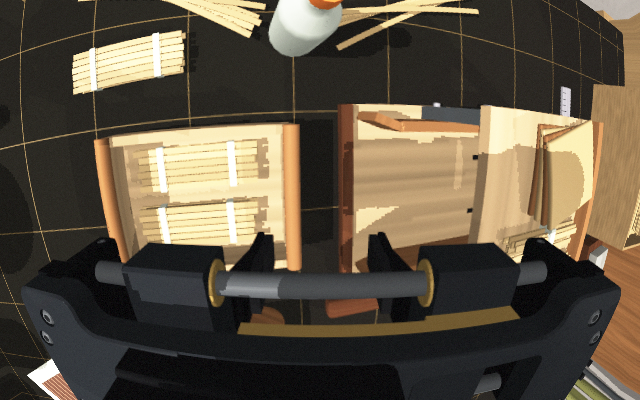

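Request:
play_rows --commands '[[[0,0,-0.04,0,0,0,0.5],[0,0,-0.07,0,0,0,0.5],[0.0005,-0.0005,-0.09,0,0,0,0.5],[0.0005,-0.0005,-0.1,0,0,0,0.5],[0.0005,-0.0005,-0.105,0,0,0,0.5]]]'

```text
time_s: 2.7
tcp_pos: [0.6245, 0.01, 0.0374]
ee_rot: [[1.0, -0.011, -0.002], [-0.011, -0.969, -0.248], [0.001, 0.248, -0.969]]
wrist_force: [-0.9, -0.7, -0.4]
gripper_width: 0.502
```

Request:
play_rows --commands '[[[0,0,0,0,0,0,0.6],[0,0,0,0,0,0,0.7],[0,0,0,0,0,0,0.8],[0,0,0,0,0,0,0.9],[0,0,0,0,0,0,1]]]'

```text
time_s: 3.2
tcp_pos: [0.6246, 0.0096, 0.0385]
ee_rot: [[1.0, -0.011, -0.001], [-0.011, -0.969, -0.248], [0.002, 0.248, -0.969]]
wrist_force: [-0.3, -1.4, 2.5]
gripper_width: 0.148
```

Request:
play_rows --commands '[[[0,0,0,0,0,0,1],[0,0,0,0,0,0,1],[0,0,0,0,0,0,1]]]'

```text
time_s: 3.5
tcp_pos: [0.6245, 0.0096, 0.0385]
ee_rot: [[1.0, -0.011, -0.001], [-0.011, -0.969, -0.248], [0.002, 0.248, -0.969]]
wrist_force: [-1.6, -1.0, 6.1]
gripper_width: 0.152
```

Request:
play_rows --commands '[[[0,0.001,0.004,-0.022,0,0,1],[0,0.002,0.008,-0.044,0,0,1],[0,0.003,0.012,-0.066,0,0,1],[0,0.0045,0.016,-0.088,0,0,1],[0,0.006,0.0195,-0.108,0,0,1]]]'

```text
time_s: 4.0
tcp_pos: [0.624, 0.0162, 0.057]
ee_rot: [[1.0, -0.01, -0.002], [-0.01, -0.936, -0.352], [0.002, 0.352, -0.936]]
wrist_force: [1.0, -2.4, -2.3]
gripper_width: 0.15
```

Run:
```python
from h import *
from station import r
snap("wrist2")
c=r.capture("side"); np.savez("pics/side2.npz",**c)
cv2.imwrite("pics/side2.png",cv2.resize(c["image"][120:320,230:450,::-1],None,fx=3.4,fy=3,interpolation=cv2.INTER_CUBIC))
```

```text
4.0 tcp [0.624  0.0162 0.057 ] F [ 1.04 -2.41 -2.29] w 0.15 z [-0.002 -0.352 -0.936]
```

View pics/side2.png

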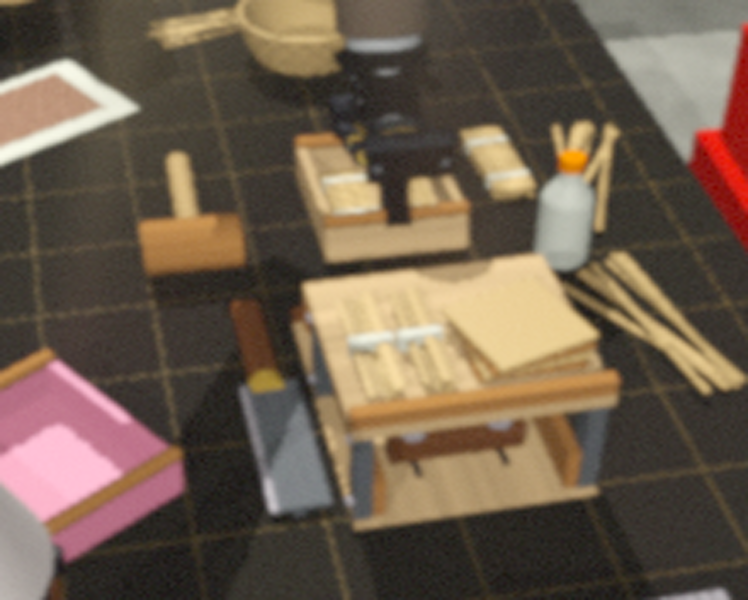

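Request:
play_rows --commands '[[[-0.002,-0.008,0.001,0,0,0.004,1],[-0.005,-0.016,0.001,0,0,0.009,1],[-0.008,-0.024,0.001,0,0,0.014,1],[-0.011,-0.032,0.001,0,0,0.019,1],[-0.012,-0.04,0.001,0,0,0.022,1]]]'

```text
time_s: 4.6
tcp_pos: [0.6116, -0.025, 0.058]
ee_rot: [[1.0, 0.01, 0.006], [0.011, -0.937, -0.35], [0.002, 0.35, -0.937]]
wrist_force: [0.3, 1.7, -4.2]
gripper_width: 0.153
```

Run:
```python
from h import *
c=snap("wrist3"); 
t=c["T"]; ax=t[:3,3]-0.0077*t[:3,2]; print("rail axis",ax)
from station import r
T=r.capture("top"); np.savez("pics/top3.npz",**T)
cv2.imwrite("pics/two3.png",np.vstack([c["image"][80:300,70:470,::-1],T["image"][90:230,230:430,::-1].repeat(2,0).repeat(2,1)]))
strip(T,(252,145,270,200),.046,(5,85,120),(18,255,255),"rear top",plane=onplane)
```

```text
4.6 tcp [ 0.6116 -0.025   0.058 ] F [ 0.33  1.71 -4.16] w 0.153 z [ 0.006 -0.35  -0.937]
rail axis [ 0.61155664 -0.02233327  0.06519552]
rear top x from 545.4 to 596.0 mid 570.7 L/R/C y at mid [np.float64(144.5), np.float64(136.9), np.float64(140.7)] yaw [np.float64(-0.5), np.float64(-0.38), np.float64(-0.44)]
```

View pics/two3.png

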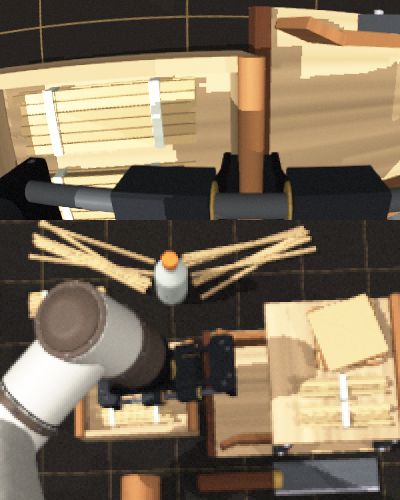

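Request:
play_rows --commands '[[[0,-0.005,0,0,0,0,1],[0,-0.01,0,0,0,0,1],[0,-0.015,0,0,0,0,1],[0,-0.02,0,0,0,0,1],[0,-0.024,0,0,0,0,1]]]'

```text
time_s: 5.2
tcp_pos: [0.6123, -0.0483, 0.058]
ee_rot: [[1.0, 0.01, 0.006], [0.012, -0.937, -0.35], [0.003, 0.35, -0.937]]
wrist_force: [0.8, 1.2, -4.2]
gripper_width: 0.152
```

Request:
play_rows --commands '[[[0,0,-0.001,0.006,0,0,1],[0,0,-0.002,0.012,0,0,1],[0,0,-0.003,0.018,0,0,1]]]'

```text
time_s: 5.5
tcp_pos: [0.612, -0.0486, 0.0551]
ee_rot: [[1.0, 0.01, 0.005], [0.011, -0.943, -0.334], [0.002, 0.334, -0.943]]
wrist_force: [0.1, -2.8, -3.0]
gripper_width: 0.149
```

Request:
play_rows --commands '[[[0,0,-0.0005,0.003,0,0,1],[0,0,-0.001,0.006,0,0,1],[0,0,-0.001,0.006,0,0,1]]]'

```text
time_s: 5.8
tcp_pos: [0.6122, -0.0481, 0.054]
ee_rot: [[1.0, 0.01, 0.006], [0.011, -0.945, -0.328], [0.003, 0.328, -0.945]]
wrist_force: [0.1, -1.8, -2.4]
gripper_width: 0.152
```

Request:
play_rows --commands '[[[0,0,-0.0005,0.003,0,0,1],[0,0,-0.001,0.006,0,0,1],[0,0,-0.001,0.006,0,0,1]]]'

```text
time_s: 6.1
tcp_pos: [0.6123, -0.0479, 0.053]
ee_rot: [[1.0, 0.01, 0.006], [0.011, -0.947, -0.322], [0.003, 0.322, -0.947]]
wrist_force: [0.2, -2.0, -4.0]
gripper_width: 0.151
```

Request:
play_rows --commands '[[[0,0,-0.0005,0.002,0,0,1],[0,0,-0.001,0.003,0,0,1],[0,0,-0.001,0.003,0,0,1]]]'

```text
time_s: 6.4
tcp_pos: [0.6124, -0.048, 0.0529]
ee_rot: [[1.0, 0.01, 0.007], [0.012, -0.947, -0.32], [0.003, 0.32, -0.948]]
wrist_force: [-2.7, -0.0, 3.4]
gripper_width: 0.149
```

Request:
play_rows --commands '[[[0,0,-0.0005,0.002,0,0,1],[0,0,-0.001,0.003,0,0,1],[0,0,-0.001,0.003,0,0,1]]]'

```text
time_s: 6.7
tcp_pos: [0.6124, -0.048, 0.0527]
ee_rot: [[1.0, 0.01, 0.007], [0.012, -0.948, -0.317], [0.004, 0.318, -0.948]]
wrist_force: [-5.5, 0.9, 8.4]
gripper_width: 0.155
```

Request:
play_rows --commands '[[[0,0,0.001,0,0,0,0.95],[0,0,0.001,0,0,0,0.75],[0,0,0.001,0,0,0,0.6],[0,0,0.001,0,0,0,0.55],[0,0,0.001,0,0,0,0.55]]]'

```text
time_s: 7.2
tcp_pos: [0.6127, -0.0477, 0.0518]
ee_rot: [[1.0, 0.01, 0.007], [0.012, -0.949, -0.316], [0.004, 0.316, -0.949]]
wrist_force: [0.5, -0.2, -0.5]
gripper_width: 0.409
```

Request:
play_rows --commands '[[[0,0.006,0.018,0,0,0,0.55],[0,0.016,0.048,0,0,0,0.55],[0,0.032,0.095,0,0,0,0.55],[0,0.048,0.142,0,0,0,0.55],[0,0.06,0.18,0,0,0,0.55]]]'

```text
time_s: 7.7
tcp_pos: [0.6131, 0.0131, 0.235]
ee_rot: [[1.0, 0.01, 0.01], [0.012, -0.949, -0.315], [0.006, 0.315, -0.949]]
wrist_force: [0.9, 1.2, 0.9]
gripper_width: 0.451
```

Run:
```python
from h import *
c=snap("wrist4")
strip(c,(150,60,420,250),.06,(5,90,100),(17,255,255),"x")
```

```text
7.7 tcp [0.6131 0.0131 0.235 ] F [0.94 1.2  0.86] w 0.451 z [ 0.01  -0.315 -0.949]
x x from 507.2 to 703.9 mid 605.5 L/R/C y at mid [np.float64(121.1), np.float64(-164.5), np.float64(-27.5)] yaw [np.float64(-36.55), np.float64(22.08), np.float64(-6.3)]
```

View pics/wrist4.png

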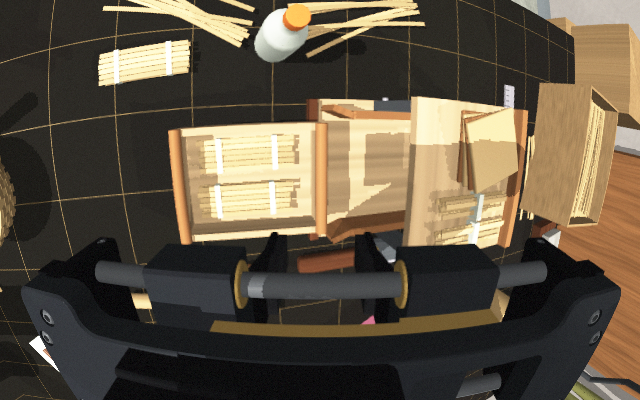

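Run:
```python
from h import *
c=load("wrist4")
strip(c,(165,124,195,240),.046,(5,100,100),(17,255,255),"rear")
strip(c,(310,118,330,240),.060,(5,100,100),(17,255,255),"front")
strip(c,(304,96,322,122),.014,(0,90,40),(12,255,255),"sill far end")
```

```text
rear x from 548.8 to 676.9 mid 612.9 L/R/C y at mid [np.float64(124.5), np.float64(104.3), np.float64(114.4)] yaw [np.float64(0.37), np.float64(0.89), np.float64(0.63)]
front x from 538.5 to 682.8 mid 610.7 L/R/C y at mid [np.float64(-35.6), np.float64(-54.3), np.float64(-45.0)] yaw [np.float64(-1.15), np.float64(0.27), np.float64(-0.43)]
sill far end x from 677.8 to 706.8 mid 692.3 L/R/C y at mid [np.float64(-39.0), np.float64(-54.1), np.float64(-46.6)] yaw [np.float64(-0.72), np.float64(0.48), np.float64(-0.12)]
```

Run:
```python
from h import *
from scipy.spatial.transform import Rotation as R
from station import r
s=r.sense(); Rn=np.array(s["ee_rot"])
y=np.radians(.64)
Rt=R.from_rotvec([0,0,y]).as_matrix()@R.from_rotvec([-.22,0,0]).as_matrix()@np.array([[0,-1,0],[-1,0,0],[0,0,-1.]])
v=R.from_matrix(Rt@Rn.T).as_rotvec(); print(v,np.linalg.norm(v),s["joints"])
```

```text
[ 0.09708695 -0.40209602 -1.51705092] 1.5724346010028614 [ 24.48618426  21.28030338  -6.74997062  18.30808016 -69.5204938
  58.63423397]
```

Request:
play_rows --commands '[[[0,0.016,0,0.009,-0.037,-0.14,0.3],[0,0.032,0,0.018,-0.074,-0.28,0.1],[0,0.048,0,0.027,-0.111,-0.42,0],[0,0.064,0,0.036,-0.148,-0.56,0],[0,0.08,0,0.045,-0.185,-0.7,0]]]'

```text
time_s: 8.25
tcp_pos: [0.6124, 0.0927, 0.2315]
ee_rot: [[0.752, -0.659, -0.022], [-0.64, -0.721, -0.265], [0.159, 0.213, -0.964]]
wrist_force: [0.4, -0.4, 0.1]
gripper_width: 0.819
```

Request:
play_rows --commands '[[[0,0.016,0,0.009,-0.037,-0.14,0],[0,0.032,0,0.018,-0.074,-0.28,0],[0,0.048,0,0.027,-0.111,-0.42,0],[0,0.064,0,0.036,-0.148,-0.56,0],[-0.002,0.08,0,0.045,-0.185,-0.7,0]]]'

```text
time_s: 8.75
tcp_pos: [0.6105, 0.1727, 0.2314]
ee_rot: [[0.127, -0.992, -0.008], [-0.97, -0.122, -0.209], [0.206, 0.034, -0.978]]
wrist_force: [0.1, -0.3, -0.0]
gripper_width: 0.997
```

Request:
play_rows --commands '[[[0,0.002,-0.03,0.007,-0.032,-0.117,0],[0,0.004,-0.06,0.007,-0.032,-0.117,0],[0,0.004,-0.09,0.007,-0.032,-0.117,0],[0,0.004,-0.12,0.007,-0.032,-0.117,0],[0,0.004,-0.15,0.007,-0.032,-0.117,0]]]'

```text
time_s: 9.25
tcp_pos: [0.6103, 0.1761, 0.0805]
ee_rot: [[0.012, -1.0, -0.0], [-0.979, -0.012, -0.202], [0.202, 0.003, -0.979]]
wrist_force: [0.5, -0.4, 0.7]
gripper_width: 0.999
```

Run:
```python
from h import *
from station import r
c=snap("wrist5"); print(c["T"][:3,:3].round(3), r.sense()["joints"].round(1))
```

```text
9.25 tcp [0.6103 0.1761 0.0805] F [ 0.5  -0.42  0.75] w 0.999 z [-0.    -0.202 -0.979]
[[ 0.012 -1.    -0.   ]
 [-0.979 -0.012 -0.202]
 [ 0.202  0.003 -0.979]] [ 35.1  32.5 -10.1  11.4 -55.3 -41.6]
```

View pics/wrist5.png

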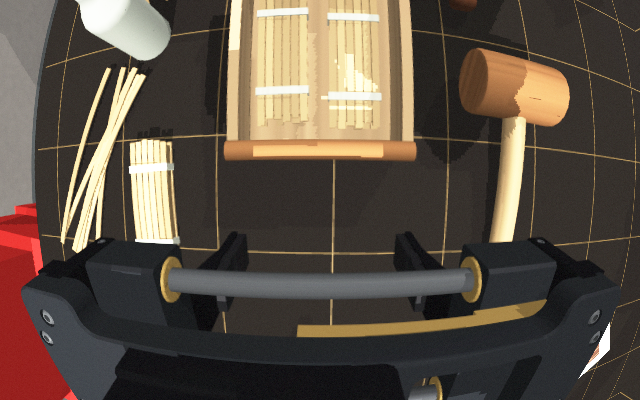

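Request:
play_rows --commands '[[[0,0,-0.02,0,0,0,0],[0,-0.004,-0.035,0,0,0,0],[0,-0.008,-0.045,0,0,0,0],[0,-0.014,-0.05,0,0,0,0],[0,-0.02,-0.05,0,0,0,0]]]'

```text
time_s: 9.8
tcp_pos: [0.6102, 0.1554, 0.0318]
ee_rot: [[0.012, -1.0, -0.001], [-0.979, -0.012, -0.202], [0.202, 0.004, -0.979]]
wrist_force: [-0.2, -0.1, 0.3]
gripper_width: 0.996
```

Request:
play_rows --commands '[[[0,-0.003,0,0,0,0,0],[0,-0.006,0,0,0,0,0],[0,-0.009,0,0,0,0,0],[0,-0.012,0,0,0,0,0],[0,-0.015,0,0,0,0,0]]]'

```text
time_s: 10.3
tcp_pos: [0.6104, 0.1409, 0.0323]
ee_rot: [[0.012, -1.0, -0.0], [-0.979, -0.012, -0.202], [0.202, 0.003, -0.979]]
wrist_force: [-0.2, -0.5, 0.7]
gripper_width: 1.002
```

Request:
play_rows --commands '[[[0,-0.002,0,0,0,0,0],[0,-0.004,0,0,0,0,0],[0,-0.006,0,0,0,0,0],[0,-0.008,0,0,0,0,0],[0,-0.01,0,0,0,0,0]]]'

```text
time_s: 10.8
tcp_pos: [0.6104, 0.1312, 0.032]
ee_rot: [[0.012, -1.0, -0.0], [-0.979, -0.012, -0.201], [0.201, 0.002, -0.98]]
wrist_force: [-2.4, 4.2, 1.5]
gripper_width: 1.0
```

Request:
play_rows --commands '[[[0,-0.004,0,0,0,0,0],[0,-0.008,0,0,0,0,0],[0,-0.012,0,0,0,0,0],[0,-0.016,0,0,0,0,0],[0.0002,-0.02,0,0,0,0,0]]]'

```text
time_s: 11.3
tcp_pos: [0.6107, 0.111, 0.032]
ee_rot: [[0.012, -1.0, 0.0], [-0.979, -0.012, -0.202], [0.202, 0.003, -0.979]]
wrist_force: [-0.6, 4.0, -1.2]
gripper_width: 1.0
```

Request:
play_rows --commands '[[[0,-0.004,0,0,0,0,0],[0,-0.008,0,0,0,0,0],[0,-0.012,0,0,0,0,0],[0,-0.016,0,0,0,0,0],[0.0002,-0.02,0,0,0,0,0]]]'

```text
time_s: 11.8
tcp_pos: [0.6107, 0.0907, 0.032]
ee_rot: [[0.012, -1.0, -0.001], [-0.979, -0.012, -0.202], [0.202, 0.003, -0.979]]
wrist_force: [-1.1, 4.6, -1.0]
gripper_width: 1.0
```

Run:
```python
from h import *
from station import r
c=snap("wrist6")
T=r.capture("top"); np.savez("pics/top6.npz",**T)
s=r.capture("side")
cv2.imwrite("pics/mix6.png",np.vstack([c["image"][0:260,160:500,::-1].repeat(2,0).repeat(2,1)[:300,:680],cv2.resize(s["image"][150:260,260:430,::-1],(680,290),interpolation=cv2.INTER_CUBIC)]))
```

```text
11.8 tcp [0.6107 0.0907 0.032 ] F [-1.08  4.65 -0.99] w 1.0 z [-0.001 -0.202 -0.979]
```

View pics/mix6.png

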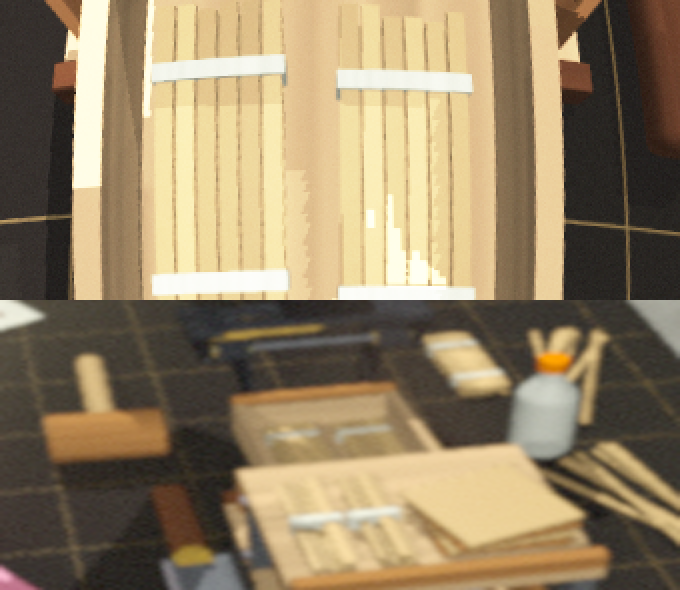

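Request:
play_rows --commands '[[[0,-0.003,0,0,0,0,0],[0,-0.006,0,0,0,0,0],[0,-0.009,0,0,0,0,0],[0,-0.012,0,0,0,0,0],[0.0002,-0.015,0,0,0,0,0]]]'

```text
time_s: 12.45
tcp_pos: [0.6111, 0.0761, 0.0323]
ee_rot: [[0.012, -1.0, 0.0], [-0.979, -0.012, -0.202], [0.202, 0.002, -0.979]]
wrist_force: [0.0, 5.4, 1.2]
gripper_width: 1.001
```

Request:
play_rows --commands '[[[0,-0.003,0,0,0,0,0],[0,-0.006,0,0,0,0,0],[0,-0.009,0,0,0,0,0],[0,-0.012,0,0,0,0,0],[0.0002,-0.015,0,0,0,0,0]]]'

```text
time_s: 12.95
tcp_pos: [0.6118, 0.0616, 0.0327]
ee_rot: [[0.012, -1.0, 0.001], [-0.98, -0.012, -0.201], [0.201, 0.001, -0.98]]
wrist_force: [-0.8, 6.4, 1.8]
gripper_width: 1.001
```

```bash
cat > m.py <<'E'
import sys
from h import *
c=snap(sys.argv[1]); hsv=cv2.cvtColor(c["image"],cv2.COLOR_RGB2HSV)
z=c["range_z"]; K=c["intrinsics"]; M=c["T"]@c["mount"]
v,u=np.mgrid[:400,:640]; o,d=wray(c,np.c_[u.ravel(),v.ravel()])
dc=(d@M[:3,2]); P=(o+d*(z.ravel()/-dc)[:,None]).reshape(400,640,3)
m=(cv2.inRange(hsv,(4,100,70),(17,255,255))>0)&(z>0)&(abs(P[...,0]-.612)<.04)&(P[...,2]>.035)&(P[...,2]<.1)
m=cv2.morphologyEx(m.astype(np.uint8),cv2.MORPH_OPEN,np.ones((3,3)))
n,lab,st,ce=cv2.connectedComponentsWithStats(m)
for i in range(1,n):
    if st[i,4]>80: q=P[lab==i]; print("strip px",ce[i].round(),"n",st[i,4],"y %.4f..%.4f z med %.4f max %.4f"%(*np.percentile(q[:,1],[2,98]),np.median(q[:,2]),np.percentile(q[:,2],97)))
E
python3 m.py wrist7
```

```text
12.95 tcp [0.6118 0.0616 0.0327] F [-0.76  6.44  1.81] w 1.001 z [ 0.001 -0.201 -0.98 ]
strip px [318. 220.] n 1625 y 0.0403..0.0448 z med 0.0519 max 0.0542
strip px [258. 239.] n 121 y 0.0512..0.0537 z med 0.0526 max 0.0542
strip px [325. 240.] n 213 y 0.0517..0.0536 z med 0.0520 max 0.0532
```

Request:
play_rows --commands '[[[0,-0.002,0,0,0,0,0],[0,-0.004,0,0,0,0,0],[0,-0.006,0,0,0,0,0],[0,-0.008,0,0,0,0,0],[0.0001,-0.01,0,0,0,0,0]]]'

```text
time_s: 13.5
tcp_pos: [0.6126, 0.0522, 0.0332]
ee_rot: [[0.013, -1.0, 0.003], [-0.98, -0.013, -0.2], [0.2, -0.001, -0.98]]
wrist_force: [-1.2, 8.6, 2.3]
gripper_width: 0.999
```

Request:
play_rows --commands '[[[0,-0.002,0,0,0,0,0],[0,-0.004,0,0,0,0,0],[0,-0.006,0,0,0,0,0],[0,-0.008,0,0,0,0,0],[0.0001,-0.01,0,0,0,0,0]]]'

```text
time_s: 14.0
tcp_pos: [0.6135, 0.0429, 0.0339]
ee_rot: [[0.013, -1.0, 0.005], [-0.98, -0.014, -0.199], [0.199, -0.003, -0.98]]
wrist_force: [-0.4, 10.3, 5.9]
gripper_width: 1.002
```

```bash
python3 m.py wrist8
```

```text
14.0 tcp [0.6135 0.0429 0.0339] F [-0.44 10.33  5.9 ] w 1.002 z [ 0.005 -0.199 -0.98 ]
strip px [323. 220.] n 1415 y 0.0216..0.0257 z med 0.0533 max 0.0557
strip px [324. 240.] n 485 y 0.0322..0.0356 z med 0.0538 max 0.0557
```

Request:
play_rows --commands '[[[0,0.002,0,0,0,0,0],[0,0.004,0,0,0,0,0],[0,0.006,0,0,0,0,0],[0,0.006,0,0,0,0,0],[0,0.006,0,0,0,0,0]]]'

```text
time_s: 14.55
tcp_pos: [0.6111, 0.0467, 0.0318]
ee_rot: [[0.012, -1.0, -0.001], [-0.979, -0.012, -0.203], [0.202, 0.004, -0.979]]
wrist_force: [-0.7, -0.7, -1.1]
gripper_width: 0.995
```

```bash
python3 m.py wrist9
```

```text
14.55 tcp [0.6111 0.0467 0.0318] F [-0.67 -0.74 -1.09] w 0.995 z [-0.001 -0.203 -0.979]
strip px [318. 203.] n 5424 y 0.0100..0.0232 z med 0.0737 max 0.0754
```

Request:
play_rows --commands '[[[0,0,0.005,0,0,0,0],[0,-0.003,0.01,0,0,0,0],[0,-0.007,0.01,0,0,0,0],[0,-0.011,0.01,0,0,0,0],[0.0002,-0.015,0.01,0,0,0,0]]]'

```text
time_s: 15.1
tcp_pos: [0.6116, 0.0318, 0.0421]
ee_rot: [[0.012, -1.0, -0.0], [-0.979, -0.012, -0.201], [0.201, 0.002, -0.98]]
wrist_force: [0.4, 3.4, -0.6]
gripper_width: 1.001
```

Request:
play_rows --commands '[[[0,-0.003,0,0,0,0,0],[0,-0.006,0,0,0,0,0],[0,-0.009,0,0,0,0,0],[0,-0.012,0,0,0,0,0],[0.0002,-0.015,0,0,0,0,0]]]'

```text
time_s: 15.6
tcp_pos: [0.6116, 0.0169, 0.0419]
ee_rot: [[0.012, -1.0, -0.001], [-0.979, -0.012, -0.202], [0.202, 0.003, -0.979]]
wrist_force: [-0.3, 2.8, -1.4]
gripper_width: 1.001
```

```bash
python3 m.py wrist10
```

```text
15.6 tcp [0.6116 0.0169 0.0419] F [-0.27  2.77 -1.42] w 1.001 z [-0.001 -0.202 -0.979]
strip px [315. 228.] n 3840 y -0.0054..0.0065 z med 0.0713 max 0.0731
```

Request:
play_rows --commands '[[[0,-0.004,0,0,0,0,0],[0,-0.008,0,0,0,0,0],[0,-0.012,0,0,0,0,0],[0,-0.016,0,0,0,0,0],[0.0002,-0.02,0,0,0,0,0]]]'

```text
time_s: 16.15
tcp_pos: [0.6118, -0.0034, 0.042]
ee_rot: [[0.012, -1.0, -0.001], [-0.979, -0.012, -0.202], [0.202, 0.003, -0.979]]
wrist_force: [0.3, 2.1, -2.0]
gripper_width: 1.001
```

Request:
play_rows --commands '[[[0,-0.004,0,0,0,0,0],[0,-0.008,0,0,0,0,0],[0,-0.012,0,0,0,0,0],[0,-0.016,0,0,0,0,0],[0.0002,-0.02,0,0,0,0,0]]]'

```text
time_s: 16.65
tcp_pos: [0.612, -0.0233, 0.042]
ee_rot: [[0.012, -1.0, -0.001], [-0.979, -0.012, -0.202], [0.202, 0.003, -0.979]]
wrist_force: [0.3, 3.1, -1.5]
gripper_width: 1.0
```

```bash
python3 m.py wrist11
python3 - <<'E'
from h import *
c=load("wrist11"); cv2.imwrite("pics/w11.png",c["image"][:270,80:560,::-1].repeat(1,0))
E
```

```text
16.65 tcp [ 0.612  -0.0233  0.042 ] F [ 0.29  3.08 -1.46] w 1.0 z [-0.001 -0.202 -0.979]
strip px [324. 225.] n 2772 y -0.0451..-0.0329 z med 0.0670 max 0.0691
```

View pics/w11.png

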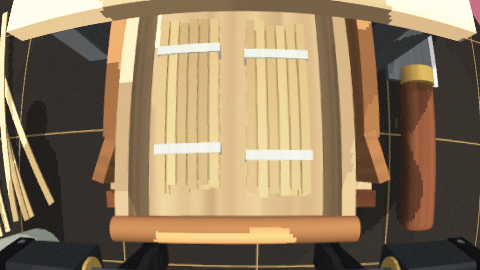

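Request:
play_rows --commands '[[[0,-0.003,0,0,0,0,0],[0,-0.006,0,0,0,0,0],[0,-0.009,0,0,0,0,0],[0,-0.012,0,0,0,0,0],[0,-0.014,0,0,0,0,0]]]'

```text
time_s: 17.2
tcp_pos: [0.6121, -0.0373, 0.042]
ee_rot: [[0.012, -1.0, -0.001], [-0.979, -0.012, -0.202], [0.202, 0.003, -0.979]]
wrist_force: [0.0, 2.6, -1.6]
gripper_width: 0.999
```

Request:
play_rows --commands '[[[0,-0.001,0,0,0,0,0],[0,-0.002,0,0,0,0,0],[0,-0.003,0,0,0,0,0],[0,-0.004,0,0,0,0,0]]]'

```text
time_s: 17.6
tcp_pos: [0.6121, -0.041, 0.042]
ee_rot: [[0.012, -1.0, -0.001], [-0.979, -0.012, -0.202], [0.202, 0.003, -0.979]]
wrist_force: [0.7, 2.4, -2.0]
gripper_width: 1.001
```

```bash
python3 m.py wrist12
```

```text
17.6 tcp [ 0.6121 -0.041   0.042 ] F [ 0.71  2.45 -2.04] w 1.001 z [-0.001 -0.202 -0.979]
strip px [319. 229.] n 4258 y -0.0624..-0.0491 z med 0.0662 max 0.0680
```

Request:
play_rows --commands '[[[0,-0.0005,0,0,0,0,0],[0,-0.001,0,0,0,0,0],[0,-0.0015,0,0,0,0,0],[0,-0.002,0,0,0,0,0]]]'

```text
time_s: 18.05
tcp_pos: [0.6121, -0.043, 0.0421]
ee_rot: [[0.012, -1.0, -0.0], [-0.979, -0.012, -0.202], [0.202, 0.003, -0.979]]
wrist_force: [0.0, 2.1, -1.7]
gripper_width: 0.998
```

Request:
play_rows --commands '[[[0,-0.0005,0,0,0,0,0],[0,-0.001,0,0,0,0,0],[0,-0.0015,0,0,0,0,0],[0,-0.002,0,0,0,0,0]]]'

```text
time_s: 18.45
tcp_pos: [0.6121, -0.045, 0.042]
ee_rot: [[0.012, -1.0, -0.001], [-0.979, -0.012, -0.202], [0.202, 0.003, -0.979]]
wrist_force: [1.1, 2.7, -2.4]
gripper_width: 0.998
```

```bash
python3 m.py wrist13
```

```text
18.45 tcp [ 0.6121 -0.045   0.042 ] F [ 1.09  2.67 -2.41] w 0.998 z [-0.001 -0.202 -0.979]
strip px [319. 229.] n 4202 y -0.0664..-0.0535 z med 0.0660 max 0.0678
```

Request:
play_rows --commands '[[[0,0.001,0,0,0,0,0],[0,0.003,0,0,0,0,0],[0,0.003,0,0,0,0,0]]]'

```text
time_s: 18.8
tcp_pos: [0.6122, -0.0422, 0.0424]
ee_rot: [[0.012, -1.0, -0.0], [-0.979, -0.012, -0.203], [0.202, 0.003, -0.979]]
wrist_force: [0.7, -0.7, -0.4]
gripper_width: 0.997
```

```bash
python3 m.py wrist14
```

```text
18.8 tcp [ 0.6122 -0.0422  0.0424] F [ 0.69 -0.66 -0.41] w 0.997 z [-0.    -0.203 -0.979]
strip px [319. 223.] n 4354 y -0.0666..-0.0530 z med 0.0659 max 0.0678
```

Request:
play_rows --commands '[[[0,-0.001,0,0,0,0,0],[0,-0.002,0,0,0,0,0],[0,-0.003,0,0,0,0,0],[0,-0.0035,0,0,0,0,0],[0,-0.004,0,0,0,0,0]]]'

```text
time_s: 19.35
tcp_pos: [0.6123, -0.0454, 0.0421]
ee_rot: [[0.012, -1.0, 0.0], [-0.979, -0.012, -0.201], [0.201, 0.002, -0.98]]
wrist_force: [-0.7, 4.5, 1.0]
gripper_width: 1.0
```

Request:
play_rows --commands '[[[0,-0.0005,0,0,0,0,0],[0,-0.001,0,0,0,0,0],[0,-0.001,0,0,0,0,0]]]'

```text
time_s: 19.65
tcp_pos: [0.6124, -0.0467, 0.0421]
ee_rot: [[0.012, -1.0, 0.0], [-0.979, -0.012, -0.202], [0.202, 0.002, -0.979]]
wrist_force: [-0.1, 4.8, 0.0]
gripper_width: 1.004
```

```bash
python3 m.py wrist15
```

```text
19.65 tcp [ 0.6124 -0.0467  0.0421] F [-0.09  4.84  0.03] w 1.004 z [ 0.    -0.202 -0.979]
strip px [320. 229.] n 4291 y -0.0681..-0.0544 z med 0.0659 max 0.0676
```

Request:
play_rows --commands '[[[0,-0.0005,0,0,0,0,0],[0,-0.001,0,0,0,0,0],[0,-0.001,0,0,0,0,0]]]'

```text
time_s: 20.0
tcp_pos: [0.6116, -0.0483, 0.0416]
ee_rot: [[0.012, -1.0, -0.002], [-0.979, -0.011, -0.202], [0.202, 0.004, -0.979]]
wrist_force: [-0.4, 2.8, -2.8]
gripper_width: 0.999
```

Request:
play_rows --commands '[[[0,-0.0005,0,0,0,0,0],[0,-0.001,0,0,0,0,0],[0,-0.001,0,0,0,0,0]]]'

```text
time_s: 20.3
tcp_pos: [0.6117, -0.0493, 0.0417]
ee_rot: [[0.012, -1.0, -0.002], [-0.979, -0.011, -0.202], [0.202, 0.004, -0.979]]
wrist_force: [-0.3, 2.2, -2.9]
gripper_width: 0.995
```

```bash
python3 m.py wrist16
```

```text
20.3 tcp [ 0.6117 -0.0493  0.0417] F [-0.26  2.24 -2.87] w 0.995 z [-0.002 -0.202 -0.979]
strip px [319. 225.] n 3717 y -0.0713..-0.0583 z med 0.0571 max 0.0590
```

Request:
play_rows --commands '[[[0,0.001,0,0,0,0,0],[0,0.003,0,0,0,0,0],[0,0.004,0,0,0,0,0],[0,0.004,0,0,0,0,0]]]'

```text
time_s: 20.75
tcp_pos: [0.6123, -0.045, 0.0424]
ee_rot: [[0.012, -1.0, -0.0], [-0.979, -0.012, -0.202], [0.202, 0.003, -0.979]]
wrist_force: [0.4, 0.7, -0.4]
gripper_width: 0.998
```

```bash
python3 m.py wrist17
```

```text
20.75 tcp [ 0.6123 -0.045   0.0424] F [ 0.36  0.69 -0.43] w 0.998 z [-0.    -0.202 -0.979]
strip px [320. 216.] n 3804 y -0.0716..-0.0584 z med 0.0572 max 0.0589
```

Request:
play_rows --commands '[[[0,-0.002,0,0,0,0,0],[0,-0.003,0,0,0,0,0],[0,-0.004,0,0,0,0,0],[0,-0.0045,0,0,0,0,0],[0,-0.005,0,0,0,0,0]]]'

```text
time_s: 21.3
tcp_pos: [0.6122, -0.0494, 0.0421]
ee_rot: [[0.012, -1.0, 0.0], [-0.979, -0.012, -0.201], [0.201, 0.002, -0.98]]
wrist_force: [-0.9, 4.1, 0.7]
gripper_width: 0.999
```

Request:
play_rows --commands '[[[0,-0.0004,0,0,0,0,0],[0,-0.0008,0,0,0,0,0],[0,-0.001,0,0,0,0,0]]]'

```text
time_s: 21.6
tcp_pos: [0.6123, -0.0507, 0.0421]
ee_rot: [[0.012, -1.0, 0.0], [-0.979, -0.012, -0.202], [0.202, 0.002, -0.979]]
wrist_force: [-0.7, 5.2, 1.0]
gripper_width: 0.999
```

Request:
play_rows --commands '[[[0,-0.0004,0,0,0,0,0],[0,-0.0008,0,0,0,0,0],[0,-0.001,0,0,0,0,0]]]'

```text
time_s: 21.9
tcp_pos: [0.6125, -0.0514, 0.0421]
ee_rot: [[0.012, -1.0, 0.001], [-0.979, -0.012, -0.201], [0.201, 0.002, -0.98]]
wrist_force: [-1.5, 7.5, 1.2]
gripper_width: 1.001
```

Request:
play_rows --commands '[[[0,-0.0003,0,0,0,0,0],[0,-0.0005,0,0,0,0,0],[0,-0.0005,0,0,0,0,0]]]'

```text
time_s: 22.2
tcp_pos: [0.6126, -0.0514, 0.0421]
ee_rot: [[0.012, -1.0, 0.001], [-0.98, -0.012, -0.201], [0.201, 0.001, -0.98]]
wrist_force: [-1.3, 8.2, 1.5]
gripper_width: 0.997
```

```bash
python3 m.py wrist18
```

```text
22.2 tcp [ 0.6126 -0.0514  0.0421] F [-1.34  8.17  1.5 ] w 0.997 z [ 0.001 -0.201 -0.98 ]
strip px [321. 225.] n 3707 y -0.0733..-0.0604 z med 0.0572 max 0.0589
```

Request:
play_rows --commands '[[[0,-0.0003,0,0,0,0,0],[0,-0.0006,0,0,0,0,0],[0,-0.0009,0,0,0,0,0],[0,-0.001,0,0,0,0,0],[0,-0.001,0,0,0,0,0]]]'

```text
time_s: 22.75
tcp_pos: [0.6127, -0.0516, 0.0421]
ee_rot: [[0.012, -1.0, 0.002], [-0.98, -0.012, -0.2], [0.2, 0.001, -0.98]]
wrist_force: [-3.3, 11.8, 2.1]
gripper_width: 0.998
```

Request:
play_rows --commands '[[[0,0,0,0,0,0,0],[0,0,0,0,0,0,0],[0,0,0,0,0,0,0],[0,0,0,0,0,0,0],[0,0,0,0,0,0,0]]]'

```text
time_s: 23.25
tcp_pos: [0.6127, -0.0516, 0.0421]
ee_rot: [[0.012, -1.0, 0.002], [-0.98, -0.012, -0.2], [0.2, 0.001, -0.98]]
wrist_force: [-2.2, 11.6, 1.9]
gripper_width: 0.995
```

Request:
play_rows --commands '[[[0,0,0,0,0,0,0],[0,0,0,0,0,0,0],[0,0,0,0,0,0,0]]]'

```text
time_s: 23.55
tcp_pos: [0.6127, -0.0515, 0.0421]
ee_rot: [[0.012, -1.0, 0.002], [-0.98, -0.012, -0.2], [0.2, 0.001, -0.98]]
wrist_force: [-2.4, 12.2, 1.9]
gripper_width: 0.997
```

Request:
play_rows --commands '[[[0,0.001,0,0,0,0,0],[0,0.003,0,0,0,0,0],[0,0.01,0,0,0,0,0],[0,0.025,0,0,0,0,0],[0,0.045,0,0,0,0,0]]]'

```text
time_s: 24.05
tcp_pos: [0.6118, -0.0085, 0.042]
ee_rot: [[0.011, -1.0, -0.001], [-0.979, -0.01, -0.203], [0.203, 0.004, -0.979]]
wrist_force: [-0.1, -0.5, 0.0]
gripper_width: 1.003
```

Request:
play_rows --commands '[[[0,0.02,0.02,0,0,0,0],[0,0.04,0.05,0,0,0,0],[0,0.06,0.09,0,0,0,0],[0,0.08,0.13,0,0,0,0],[0,0.09,0.16,0,0,0,0]]]'

```text
time_s: 24.55
tcp_pos: [0.6127, 0.0837, 0.205]
ee_rot: [[0.014, -1.0, 0.003], [-0.979, -0.014, -0.201], [0.201, -0.0, -0.98]]
wrist_force: [0.3, 0.1, 0.3]
gripper_width: 1.001
```

```bash
python3 m.py wrist19
python3 - <<'E'
from h import *
from station import r
c=load("wrist19"); s=r.capture("side"); t=r.capture("top"); np.savez("pics/side19.npz",**s); np.savez("pics/top19.npz",**t)
a=cv2.resize(c["image"][:240,140:500],(450,300)); b=cv2.resize(s["image"][140:320,230:460],(383,300),interpolation=cv2.INTER_CUBIC); d=cv2.resize(t["image"][60:260,130:560],(645,300))
top=np.hstack([a[:, :417],b]); bot=np.zeros((300,800,3),np.uint8); bot[:,:645]=d
cv2.imwrite("pics/final.png",np.vstack([top,bot])[:,:,::-1])
t0=load("top0"); diff=cv2.absdiff(t0["image"],t["image"]).max(2); 
n,l,st,ce=cv2.connectedComponentsWithStats((cv2.medianBlur(diff,5)>45).astype(np.uint8))
print([(ce[i].round().tolist(),st[i].tolist()) for i in range(1,n) if st[i,4]>30])
E
```

```text
24.55 tcp [0.6127 0.0837 0.205 ] F [0.31 0.06 0.29] w 1.001 z [ 0.003 -0.201 -0.98 ]
strip px [315.  70.] n 177 y -0.0715..-0.0677 z med 0.0574 max 0.0591
[([196.0, 248.0], [117, 86, 170, 314, 21871]), ([371.0, 169.0], [337, 141, 85, 68, 3474]), ([285.0, 172.0], [254, 147, 62, 49, 2910]), ([66.0, 163.0], [52, 156, 30, 16, 245]), ([393.0, 218.0], [366, 210, 53, 17, 728]), ([66.0, 257.0], [31, 247, 70, 22, 1143]), ([416.0, 263.0], [401, 247, 32, 36, 220]), ([482.0, 282.0], [468, 266, 38, 28, 387]), ([22.0, 348.0], [0, 318, 68, 64, 2313]), ([318.0, 383.0], [288, 361, 71, 39, 1476])]
```

View pics/final.png

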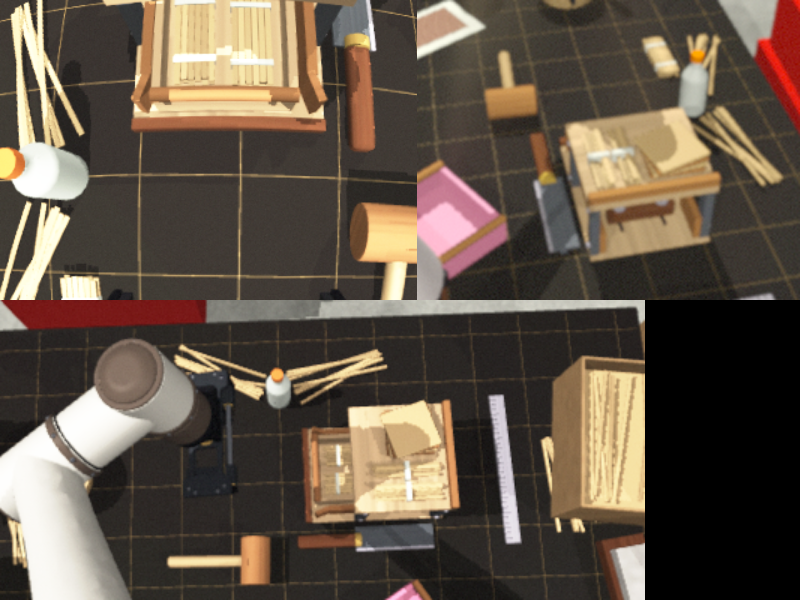

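```bash
python3 -c "
from station import r
print(r.finish_job())"
```

```text
the job is handed in; nothing more can be done
None
```

The tray is in the rack bay, behind the sill and pressed against the stop, and the job is handed in at about 25 s on the robot's clock.

- **Lift and release:** I gripped the front rail and raised only the leading edge. The wrist carried about 2–4 N, less than the tray's weight, so the trailing edge stayed down. I set the nose about 12 mm over the sill. That contact peaked at about 8 N on the wrist, and then I let go.
- **Push over the sill:** I pushed the rear rail with both fingers. It jammed once on the sill at about 10 N of forward push on the wrist, and I eased off. The nose then rocked down by itself, and after a further push the trailing edge dropped behind the sill.
- **Press home:** I felt the stop when the arm stopped moving while the force rose. I held about 12 N at the wrist for about 0.8 s. By my estimate 8–10 N of that reached the block, because the tray's sliding friction took 2–4 N.

**Last checks:**
- The top of the rear rail measured 59 mm above the table, against 58 mm if flat. The top of the front rail was under the shelf and could not be measured.
- The bundles were seen in the tray in the wrist view, which showed only their near halves because the shelf hid the rest.
- The bystanders in view looked unmoved. The change check did flag the knife blade, the pot and the pink tray, which I put down to reflections and the arm's shadow. The basket was hidden by the arm.
- The last wrist view measured the visible strip of the rear rail at y -0.068 to -0.072. Before the final press it measured -0.060 to -0.073. I put the narrower strip down to shadow and did not repeat the measurement.

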